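# Restock a row of ripening cheeses, oldest to the front

## Task

One wooden ripening board holds a single tall drum cheese, standing at the back: bring that older cheese forward along its row to the round mark at the front (the end with the lip, towards the robot). Then take the fresh cheese of the same tall drum shape from the metal tray and stand it behind the older one, on the back mark of the same board. Stand both upright, centred on their marks, set down rather than dropped, and leave all the other cheeses where they are.

Things in the scene. Friction and masses are not known exactly. Their poses are not given: they have to be found in the camera images.
- old_mid (a point): Centre (half-way up) of the older cheese: an upright crumb-coated drum 56 mm in diameter, 72 mm high, about 0.2 kg, alone at the back of its board (row), standing on the board's top so that this centre is 51 mm above the bench. z is the drum's axis.
- new_mid (a point): Centre (half-way up) of the fresh cheese: the same drum, 56 mm in diameter and 72 mm high, about 0.2 kg, upright on the metal tray at either end of it; centre 51 mm above the bench. z is the drum's axis.
- row: Fixed wooden board to be restocked, 210 x 100 x 15 mm, with a 6 mm high rail along each long edge and a 12 mm high lip at its front end (-x). Origin: centre of its underside; x runs along the row from front to back, y across it (grip along y). Front mark at x = -47 mm, back mark at x = +47 mm, on its top.
- row_front (a point): Centre of the front round mark (64 mm ring) on the top surface of the board to be restocked, 15 mm above the bench. Axes as the board's.
- row_back (a point): Centre of the back round mark (64 mm ring) on the top surface of the same board, 15 mm above the bench. Axes as the board's.
- tray: Fixed dark metal tray 230 x 110 mm, floor 15 mm above the bench, 6 mm high rim, no marks. It carries the fresh drum at one end and a flat cheese at the other, about 104 mm apart along its own x; grip the drum across the tray (along its y). Origin: centre of its underside.
- full_a_mid (a point): Bystander, to be left where it is: tall drum at the front of the full board, the one that already has two drums (56 mm in diameter, 72 mm high; its centre).
- full_b_mid (a point): Bystander, to be left where it is: tall drum at the back of the full board (56 mm in diameter, 72 mm high; its centre).
- flat_a_mid (a point): Bystander, to be left where it is: flat cheese 72 mm in diameter, 30 mm high, alone at the back of another wooden board (its centre).
- flat_b_mid (a point): Bystander, to be left where it is: flat cheese 72 mm in diameter, 30 mm high, on the metal tray beside the fresh drum (its centre).
Mind the look-alikes: they are no part of the job. What is shaped like the part that bears new_mid but green is not meant.

How it is judged (in metres and radians):
On the way, in this order (a step that is already met when the one before it is completed fails the run):
1. the older cheese stands on the front mark of its board (horizontal distance between old_mid and row_front below 0.015 m and z of old_mid in the frame of row_front below 0.042 m and angle between old_mid's own z axis and vertical below 0.17 rad), for 0.2 s.
2. the fresh cheese stands behind it on the back mark (horizontal distance between new_mid and row_back below 0.015 m and z of new_mid in the frame of row_back below 0.042 m and angle between new_mid's own z axis and vertical below 0.17 rad), for 0.2 s.
At the end, for the whole second after the job is handed in: The older drum stands upright (within 10 degrees) on its board within 15 mm of the centre of the front mark, and the fresh drum likewise on the back mark of the same board, both resting on the board (all of step 1 and all of step 2); the robot touches nothing.
It fails at once if another cheese is moved by more than 15 mm (distance of any of full_a_mid, full_b_mid, flat_a_mid, flat_b_mid from where it was at the start of the episode above 0.015 m).
It fails at once if the older or the fresh cheese is dropped onto its mark (comes down at over 0.5 m/s, as after a fall of more than about 12 mm) ((horizontal distance between old_mid and row_front below 0.03 m and z of old_mid in the frame of row_front below 0.055 m and linear speed of old above 0.5 m/s) or (horizontal distance between new_mid and row_back below 0.03 m and z of new_mid in the frame of row_back below 0.055 m and linear speed of new above 0.5 m/s)).
It also fails if it takes over 51 s, if anything falls off the work surface, if the arm or the gripper's body presses on something with over 40 N, if the wrist force passes 120 N, or if a joint passes its speed limit or range.

## Robot

A 6-joint arm with a two-finger parallel gripper is mounted at the origin on the work surface. World frame = base frame: x ahead of the robot, y to its left, z up, the work surface at z = 0. Lengths are in mm, angles in degrees, forces in N, time in s.
With the tool pointing down it reaches from about 325 to 925 mm from the base axis. Payload 3.1 kg.
Tool frame: the origin (TCP) lies at the very end of the fingers, on their centre line; the grasp point (between the pads) lies grasp_offset behind it (grasp_offset is the distance from the TCP to the grasp point, in mm); z points along the fingers, x is the direction in which the jaws open and shut, and the axes are right-handed (so a half turn about z gives the same grasp; the last joint's range is limited). The gripper opens to 85 mm and grips with 20 to 120 N. Pads are 22 mm wide; open, the fingers measure 114 mm over their backs; the gripper's body (76 mm by 85 mm) begins 54 mm behind the grasp point. The pads swing forward as they close: fully open they stand 13 mm farther back than shut.
Start: joints at [-71.402, 12.427, 92.441, -0, 75.132, -6.429], TCP at [264.423, -566.321, 231.3] pointing down, gripper open.
Joint ranges: [-157.48, 157.48], [-44.54, 120.13], [17.64, 146.25], [-64.5, 244.5], [7.68, 150.69], [-147.95, 147.95]. Speed limits (degrees/s): [159.86, 159.86, 180, 180, 180, 180].

## Interface

Orientations are given as [roll, pitch, yaw] about the fixed x, y, z axes, in that order (R = Rz(yaw) Ry(pitch) Rx(roll)).
In Python, from station import * gives the robot as it stands. Calls block until the motion is done:
- goto(position, orientation): joint-space move of the TCP to a pose.
- move_l(position, attitude=None, speed=150): straight line of the TCP; attitude=None keeps the orientation; speed is the mean speed in mm/s.
- move_j(angles): joint-space move.
- grip(opening, squeeze=None): finger opening in mm; squeeze is the grip in N (None keeps the last); returns when the fingers have stopped.
- wait(seconds).
- solve_ik(position, orientation): joint angles nearest the present ones, or None.
- get_obs(): the state.
- get_image(name): name is "scene" or "side" or "wrist"; returns the picture (420x560x3 uint8, red, green, blue); there is no depth.
- get_calibration(name): a dict with "fx", "fy", "cx", "cy" (pixels), "D" ([k1, k2, p1, p2, k3] as OpenCV has them; the pictures are not rectified), "R" (3x3) and "t" (3): a world point X has camera coordinates R X + t; the wrist camera has in their place "mount" (4x4, takes a point from camera to tool coordinates, whose origin is the TCP and whose axes are the tool frame's). Camera axes: x right, y down, z forward; pixel columns grow to the right and rows downward; lengths in mm; the calibration is good to about 2 mm. A picture is of the moment at which its call begins: read the wrist's pose just before it. get_calibration takes no time and is no camera call.
A pose or a line that the arm cannot do raises Unreachable and nothing moves.
- sign_off(): hands the job in, once; it reports no verdict.
Trained networks look in the newest picture that a camera, given by its name, has taken for a name from the list of things; names that differ only in an ending like _2 or _b are one class to them, and where a whole thing is asked for, a point or a joint stands for the part that bears it (a point fixed in the world has none). Each returns a list of dicts, best first, with "score" (0 to 1); they miss things now and then, are a little off and sometimes report something else, mostly with a low value. They report only what shows in the picture. A call takes as long as a camera call. They do not tell look-alikes from the thing itself.
- spot_in(name, camera): "extent" ([centre column, centre row, width, height] in pixels, round what is visible of it).
- regions_of(name, camera): "region" (420x560 bool, what is visible of it) and "extent" ([centre column, centre row, width, height] in pixels, round what is visible of it).
The state is a dict: "t": time; "joint_pos": joint angles; "qvel": joint speeds; "effort": joint torques, N m; "tcp_pos": TCP position; "ee_rot": TCP orientation; "wrist_force": force on the tool from outside, world axes, zero at the start; "moment": the same for the moment, N m; "grip_width": finger opening in mm.
Only numpy, scipy, OpenCV 4.12 (cv2) and the standard library are available. Lean on these libraries where they do the work, as an engineer would, in place of code of your own. Each camera call takes 0.05 s, during which the arm holds its last target.

## Working session

There is one attempt and no reset: what is moved stays moved. The work goes in short steps, each a Python script; the robot and the scene stay as the last script left them, time stands still between calls to the robot, and variables do not carry over. Pictures are saved under pics/ and viewed, and the job is handed in when it is done.

```bash
mkdir -p pics; ls
python3 - <<'E'
from station import *
import cv2
o=get_obs();print(o['t'],o['tcp_pos'],o['ee_rot'],o['grip_width'])
for n in ['scene','side','wrist']:
    im=get_image(n);cv2.imwrite(f'pics/{n}0.png',im[:,:,::-1])
    c=get_calibration(n);print(n,c)
E
```

```text
pics
0.0 [ 264.13986744 -565.51949981  229.91865863] [-1.79985052e+02  1.40227975e-01 -6.49724831e+01] 85.42761337352859
scene {'fx': 456.17877905050216, 'fy': 456.17877905050216, 'cx': 278.7209972301546, 'cy': 206.4839286771994, 'D': array([-0.06940513,  0.        ,  0.        ,  0.        ,  0.        ]), 'R': array([[-0.1670512 ,  0.98593893,  0.00428074],
       [ 0.84277584,  0.14504514, -0.51835392],
       [-0.51168621, -0.08298394, -0.85515548]]), 't': array([  24.49816274, -422.36784845, 1289.68398634])}
side {'fx': 478.36791580849297, 'fy': 478.36791580849297, 'cx': 273.5444309702767, 'cy': 213.2994712031271, 'D': array([0.00167443, 0.        , 0.        , 0.        , 0.        ]), 'R': array([[-8.69256234e-01, -4.94361401e-01,  6.36871246e-04],
       [-3.71075194e-01,  6.51624668e-01, -6.61580299e-01],
       [ 3.26644762e-01, -5.75319126e-01, -7.49874057e-01]]), 't': array([497.74122026, 218.01912147, 923.78855906])}
wrist {'fx': 289.74505342557796, 'fy': 289.74505342557796, 'cx': 279.37902747398715, 'cy': 211.6794079862669, 'D': array([-0.01113482,  0.        ,  0.        ,  0.        ,  0.        ]), 'mount': array([[ 9.99999272e-01, -2.93943929e-04, -1.17000300e-03,
         3.19413113e-01],
       [ 6.58157768e-04,  9.45739666e-01,  3.24924684e-01,
        -8.40615175e+01],
       [ 1.01100861e-03, -3.24925218e-01,  9.45739172e-01,
        -1.43378912e+02],
       [ 0.00000000e+00,  0.00000000e+00,  0.00000000e+00,
         1.00000000e+00]])}
```

View pics/scene0.png

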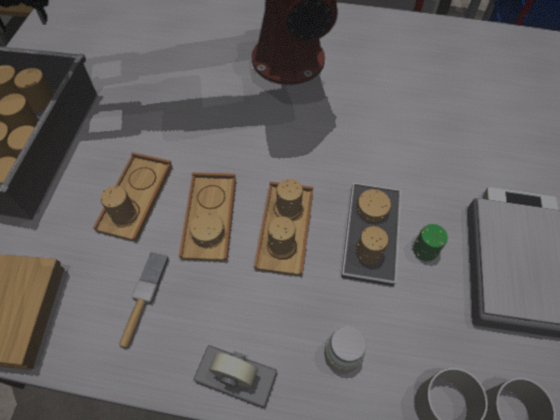

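View pics/side0.png

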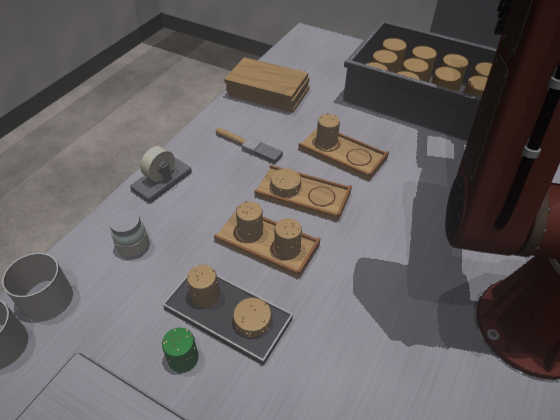

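Run:
```python
from station import *
import cv2
for cam in ['scene','side']:
    for n in ['old_mid','new_mid','row','tray','full_a_mid','flat_a_mid']:
        for d in regions_of(n,cam)[:7]:
            print(cam,n,round(d['score'],2),[round(float(v),1) for v in d['extent']],int(d['region'].sum()))
```

```text
scene old_mid 0.67 [117.9, 205.9, 32.9, 37.4] 897
scene new_mid 0.85 [373.4, 245.2, 31.0, 35.3] 940
scene new_mid 0.55 [431.0, 243.8, 33.3, 38.7] 975
scene row 0.2 [131.2, 197.7, 77.7, 88.6] 3146
scene tray 0.84 [369.8, 233.8, 63.7, 100.7] 3405
scene full_a_mid 0.77 [289.9, 199.1, 28.5, 38.9] 857
scene flat_a_mid 0.86 [207.6, 228.6, 37.9, 35.0] 964
side old_mid 0.8 [330.6, 130.1, 26.4, 36.8] 672
side new_mid 0.92 [179.9, 352.8, 34.1, 47.5] 1261
side new_mid 0.75 [202.8, 285.1, 30.7, 44.6] 1079
side row 0.63 [341.8, 155.9, 93.2, 54.1] 2208
side tray 0.61 [227.7, 321.4, 130.8, 94.0] 4321
side full_a_mid 0.68 [288.0, 236.8, 24.0, 36.1] 946
side full_a_mid 0.17 [253.8, 319.1, 38.7, 43.5] 1259
side flat_a_mid 0.57 [283.9, 181.8, 33.1, 34.2] 679
```

Scene view: the restock board is on the left, with the old drum at about (118,206) and an empty ring at (143,178). The tray has the fresh drum at (373,245) and a flat cheese at (375,205). The green look-alike is at (431,243). I'll localise these roughly, then refine with the wrist camera.

```bash
cat > h.py <<'E'
from station import *
import cv2, numpy as np
from scipy.optimize import minimize, least_squares
from scipy.spatial.transform import Rotation as Ro
def cam(name,obs=None):
    c=get_calibration(name);K=np.array([[c['fx'],0,c['cx']],[0,c['fy'],c['cy']],[0,0,1.]])
    if name=='wrist':
        o=obs or get_obs()
        T=np.eye(4);T[:3,:3]=Ro.from_euler('xyz',o['ee_rot'],degrees=True).as_matrix();T[:3,3]=o['tcp_pos']
        M=np.linalg.inv(T@c['mount']);return K,c['D'],M[:3,:3],M[:3,3]
    return K,c['D'],c['R'],c['t']
def proj(C,P):
    K,D,R,t=C
    return cv2.projectPoints(np.asarray(P,float).reshape(-1,1,3),cv2.Rodrigues(R)[0],t,K,D)[0].reshape(-1,2)
def back(C,px,z):
    K,D,R,t=C
    u=cv2.undistortPoints(np.asarray(px,float).reshape(-1,1,2),K,D).reshape(-1,2)
    d=np.c_[u,np.ones(len(u))]@R; o=-R.T@t
    return o+d*((z-o[2])/d[:,2])[:,None]
def drum(x,y,r=28,z0=15,z1=87,n=48):
    a=np.linspace(0,2*np.pi,n,endpoint=False)
    return np.vstack([np.c_[x+r*np.cos(a),y+r*np.sin(a),np.full(n,z)] for z in (z0,z1)])
def ext(C,x,y,**k):
    p=proj(C,drum(x,y,**k));lo,hi=p.min(0),p.max(0);return np.r_[(lo+hi)/2,hi-lo]
def fitdrum(obs_list,x0,**k):
    # obs_list: (C, extent)
    f=lambda v:np.concatenate([(ext(C,*v,**k)-e)[:2] for C,e in obs_list])
    s=least_squares(f,x0);return s.x,s.fun
def save(im,n): cv2.imwrite('pics/'+n+'.png',im[:,:,::-1])
E
python3 - <<'E'
from h import *
S=cam('scene');T=cam('side')
for nm,a,b in [('old',[117.9,205.9,32.9,37.4],[330.6,130.1,26.4,36.8]),('new',[373.4,245.2,31,35.3],[202.8,285.1,30.7,44.6]),('green',[431,243.8,33,38],[179.9,352.8,34,47])]:
    x0=back(S,[a[:2]],51)[0,:2]
    for o in ([(S,a)],[(T,b)],[(S,a),(T,b)]): print(nm,*fitdrum(o,x0))
print(back(S,[[134,154],[171,160],[138,240],[96,229]],20).round())
print(back(S,[[143,178]],15).round(),back(T,[[359,157]],15).round())
print('tray',back(S,[[350,186],[400,190],[394,283],[343,277]],20).round())
E
```

```text
old [ 579.45055533 -276.43917955] [8.20392643e-11 4.57589522e-11]
old [ 568.1075521  -289.04323706] [-1.13686838e-13  0.00000000e+00]
old [ 573.00004059 -281.53856938] [-1.19205678 -2.85636506 -2.96156948  1.00819878]
new [580.9446779  267.93030342] [-7.23048288e-11  4.16093826e-11]
new [580.22288844 261.22434037] [0. 0.]
new [580.31441557 264.6443064 ] [-1.59010585 -0.51441827 -1.06863794  1.28829128]
green [557.99410249 385.22371654] [-9.90212357e-11  4.71516159e-11]
green [534.28786547 394.79531369] [9.37916411e-13 1.64845915e-12]
green [543.46329366 391.04155627] [ 2.78789001 -5.79279592 -2.91683478 -4.19814087]
[[ 417. -306.   20.]
 [ 419. -213.   20.]
 [ 636. -221.   20.]
 [ 627. -321.   20.]]
[[ 477. -264.   15.]] [[ 475. -270.   15.]]
tray [[422. 212.  20.]
 [413. 325.  20.]
 [642. 321.  20.]
 [646. 217.  20.]]
```

View pics/wrist0.png

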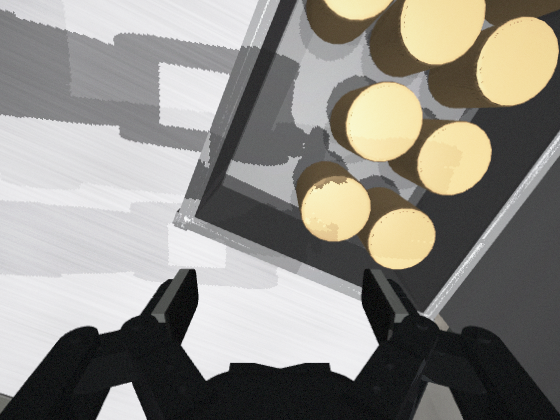

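Run:
```python
from h import *
import station
print([n for n in dir(station) if not n.startswith('_')], getattr(station,'grasp_offset',None))
goto([500,-275,200],[180,0,-90])
wait(0.2)
o=get_obs();print(o['t'],o['tcp_pos'],o['ee_rot'])
im=get_image('wrist');save(im,'w1')
for n in ['old_mid','row']:
    for d in regions_of(n,'wrist')[:3]:
        print(n,d['score'],d['extent'])
np.save('o1.npy',np.r_[o['tcp_pos'],o['ee_rot']])
```

```text
['Unreachable', 'get_calibration', 'get_image', 'get_obs', 'goto', 'grasp_offset', 'grip', 'move_j', 'move_l', 'regions_of', 'sign_off', 'solve_ik', 'spot_in', 'wait'] 18.700000000000003
2.35 [ 499.69068485 -276.01350431  200.12616827] [-1.79991653e+02 -1.60431765e-02 -9.00830832e+01]
old_mid 0.55 [287.4, 122.8, 62.9, 72.2]
row 0.79 [279.3, 158.8, 109.6, 198.2]
```

View pics/w1.png

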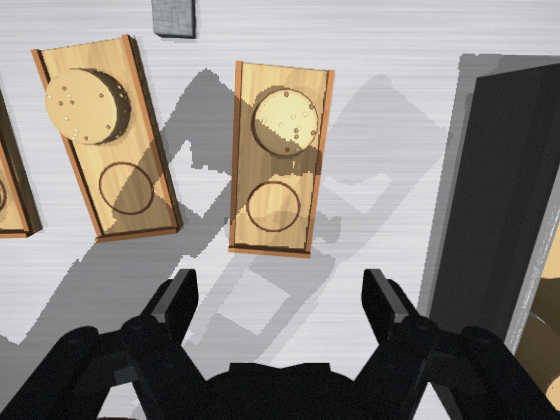

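Run:
```python
import cv2
im=cv2.imread('pics/w1.png')
cv2.imwrite('pics/w1z.png',cv2.resize(im[50:270,220:350],None,fx=2.7,fy=2.7,interpolation=cv2.INTER_CUBIC))
from h import *
v=np.load('o1.npy');C=cam('wrist',dict(tcp_pos=v[:3],ee_rot=v[3:]))
c=back(C,[[230,251],[311,257]],27);b=back(C,[[237,62],[333,71]],21);print(c,b)
print(back(C,[[273,206]],15),back(C,[[284.5,121]],87),fitdrum([(C,[287.4,122.8])],[573,-281]) if 0 else '')
```

```text
[[ 424.69761254 -215.86865875   27.        ]
 [ 416.394733   -314.34235838   27.        ]] [[ 631.66949724 -233.6961665    21.        ]
 [ 623.26182497 -330.37873413   21.        ]]
[[ 478.04004321 -268.25039569   15.        ]] [[ 576.75178549 -280.42674079   87.        ]]
```

View pics/w1z.png

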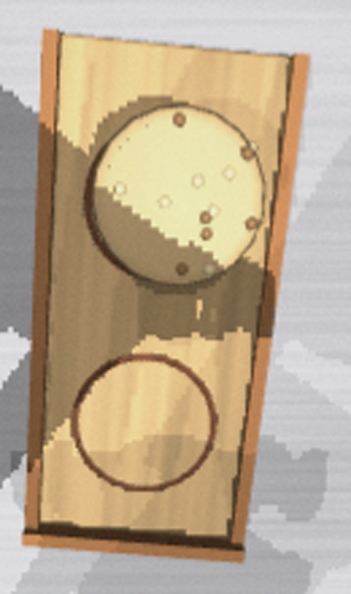

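Zoomed wrist view: ring at about (273,206) and drum top at about (286,121). That puts the front mark near (478,-269), the old drum near (575,-281.5) and the board yaw near -4.7°. The arm goes for the old drum now.

```bash
python3 - <<'E'
from h import *
Y=-94.7
goto([575,-281.5,140],[180,0,Y])
move_l([575,-281.5,42],speed=120)
o=get_obs();print(o['t'],o['tcp_pos'],o['wrist_force'])
print(grip(40,40)); wait(0.2)
o=get_obs();print(o['t'],o['tcp_pos'],o['wrist_force'],o['grip_width'])
save(get_image('wrist'),'w2')
move_l([575,-281.5,54],speed=60); wait(.2)
o=get_obs();print(o['t'],o['tcp_pos'],o['wrist_force'],o['grip_width'])
save(get_image('wrist'),'w3');save(get_image('side'),'s3')
E
python3 -c "
import cv2,numpy as np
a=[cv2.imread(f'pics/{n}.png') for n in('w3','s3')]
cv2.imwrite('pics/c3.png',np.vstack([a[0][120:],a[1][50:350]])[:600])"
```

```text
3.9417 [ 575.8325814  -282.09562564   43.14338758] [0.03625181 0.22201293 0.22902539]
False
4.525 [ 575.9582856  -281.97492938   43.33787968] [-0.67621224  1.48873397  4.69863758] 54.9444055476464
5.125 [ 574.49683257 -281.23421609   53.36741274] [-0.12995019 -0.19742468 -2.7844305 ] 55.02942483132992
```

View pics/c3.png

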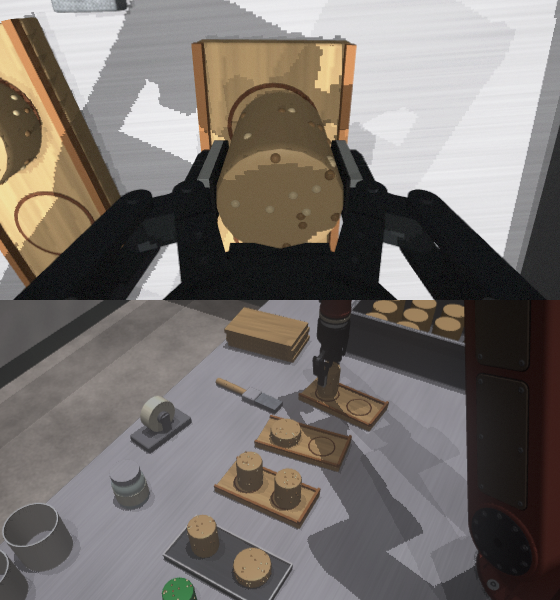

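The old drum is held at 55 mm width and lifted; its top face is centred near (280,317) in the wrist picture. I'll check its in-hand offset, carry it and set it down.

```bash
python3 - <<'E'
from h import *
C=cam('wrist');print(back(C,[[280,310],[280,317],[280,322]],98.5).round(1))
print(proj(C,[[571.4,-277,15],[477.7,-269,15]]).round(), proj(C,np.array([[571.4,-277,15]])+np.array([[32,-2.6,0],[2.6,32,0]])).round())
T=np.array([477.7,-269.0])
move_l([T[0],T[1],54],speed=70); wait(.2)
o=get_obs();print(o['t'],o['tcp_pos'],o['wrist_force'],o['grip_width'])
save(get_image('wrist'),'w4');save(get_image('side'),'s4')
E
python3 -c "
import cv2,numpy as np
a=[cv2.imread(f'pics/{n}.png') for n in('w4','s4')]
cv2.imwrite('pics/c4.png',np.vstack([a[0][120:],a[1][50:350]])[:600])"
```

```text
[[ 582.6 -282.2   98.5]
 [ 579.2 -282.    98.5]
 [ 576.7 -281.8   98.5]]
[[274. 246.]
 [274. 353.]] [[273. 202.]
 [227. 246.]]
6.975 [ 477.94606284 -269.03165713   53.98777407] [-0.38926523 -0.03733406 -1.87259235] 55.43171041781998
```

View pics/c4.png

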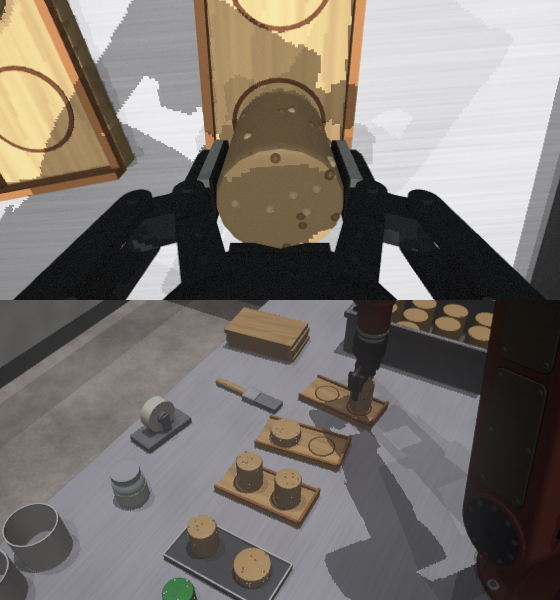

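Run:
```python
from h import *
C=cam('wrist');im=cv2.imread('pics/w4.png');im=cv2.resize(im,None,fx=2,fy=2,interpolation=cv2.INTER_CUBIC)
a=np.linspace(0,6.2832,73)
def dr(x,y,r,z,c):
    p=proj(C,np.c_[x+r*np.cos(a),y+r*np.sin(a),np.full(73,z)])*2+.5
    cv2.polylines(im,[p.astype(int).reshape(-1,1,2)],True,c,1)
dr(477.7,-269,32,15,(255,0,0))
dr(571.4,-276.7,32,15,(255,0,0))
for z in(26.,98.): dr(480,-269,28,z,(0,255,0))
cv2.imwrite('pics/ov4.png',im[200:760,300:860])
```

```text
(no output)
```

View pics/ov4.png

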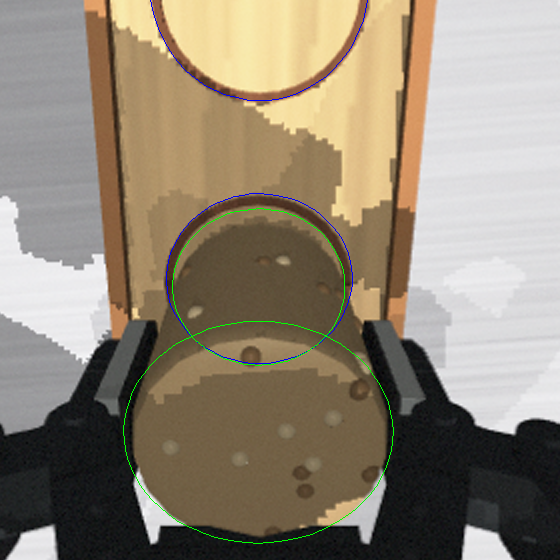

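Overlay: the modelled rings (blue) match the real ones to about 1 mm, and the drum base sits inside the front ring. Next I lower it while watching the wrist force.

Run:
```python
from h import *
x,y=477.7,-269.0
move_l([x,y,45],speed=40)
z=45
while z>38:
    o=get_obs();f=o['wrist_force'][2];print(z,o['tcp_pos'][2].round(2),f.round(2))
    if f>3: break
    z-=0.7; move_l([x,y,z],speed=15); wait(.08)
o=get_obs();print(o['t'],o['grip_width'],o['wrist_force'])
print(grip(85)); 
o=get_obs();print(o['t'],o['tcp_pos'],o['wrist_force'],o['grip_width'])
move_l([x,y,130],speed=150)
goto([500,-275,200],[180,0,-90]);wait(.2)
o=get_obs();np.save('o5.npy',np.r_[o['tcp_pos'],o['ee_rot']])
save(get_image('wrist'),'w5');save(get_image('side'),'s5');print(get_obs()['t'])
C=cam('wrist',o);im=cv2.imread('pics/w5.png');im=cv2.resize(im,None,fx=3,fy=3,interpolation=cv2.INTER_CUBIC)
a=np.linspace(0,6.2832,73)
def dr(x,y,r,z,c):
    p=proj(C,np.c_[x+r*np.cos(a),y+r*np.sin(a),np.full(73,z)])*3+1
    cv2.polylines(im,[p.astype(int).reshape(-1,1,2)],True,c,1)
dr(477.7,-269,32,15,(255,0,0));dr(571.4,-276.7,32,15,(255,0,0))
for z in(15.,87.): dr(477.7,-269,28,z,(0,255,0))
cv2.imwrite('pics/ov5.png',im[160:760,600:1100])
```

```text
45 44.32 -1.46
44.3 44.44 -1.91
43.599999999999994 43.59 -1.6
42.89999999999999 43.32 3.72
8.45 55.33399052628125 [-2.09217112  1.32379094  3.71859313]
False
8.8583 [ 477.73059561 -269.04420283   42.83010595] [-0.41194488  0.04535879  0.17387185] 85.33820558903383
10.2833
```

View pics/ov5.png

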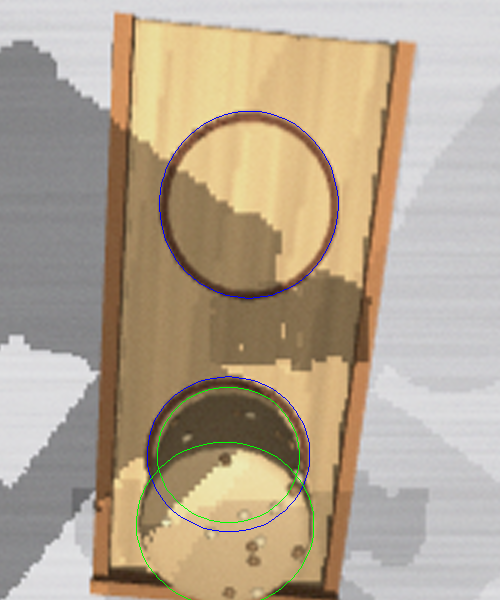

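The old drum stands upright in the front ring, off by about 1–3 mm, and the back mark matches the model. Now the tray.

Run:
```python
from h import *
goto([500,265,200],[180,0,-90]);wait(.2)
o=get_obs();np.save('o6.npy',np.r_[o['tcp_pos'],o['ee_rot']]);print(o['t'],o['tcp_pos'])
save(get_image('wrist'),'w6')
C=cam('wrist',o);im=cv2.imread('pics/w6.png')
a=np.linspace(0,6.2832,73)
for z in(15.,87.):
    p=proj(C,np.c_[580.4+28*np.cos(a),264.6+28*np.sin(a),np.full(73,z)])
    cv2.polylines(im,[p.astype(int).reshape(-1,1,2)],True,(0,255,0),1)
cv2.imwrite('pics/ov6.png',im)
for d in regions_of('new_mid','wrist')[:3]: print(d['score'],d['extent'], fitdrum([(C,d['extent'])],[580,264]))
for d in regions_of('tray','wrist')[:3]:
    print(d['score'],d['extent']);m=d['region'].astype(np.uint8)
    q=cv2.minAreaRect(np.argwhere(m)[:,::-1].astype(np.float32));b=cv2.boxPoints(q);print(b,back(C,b,21))
```

```text
12.4333 [500.44106756 264.22372398 200.0027714 ]
0.81 [279.0, 114.1, 63.0, 66.1] (array([582.03896781, 264.48046015]), array([-5.68434189e-14,  5.68434189e-14]))
0.56 [158.2, 155.7, 75.5, 66.4] (array([546.48526721, 380.33610906]), array([0., 0.]))
0.76 [275.6, 155.6, 110.8, 209.5]
[[221.  53.]
 [330.  53.]
 [330. 260.]
 [221. 260.]] [[640.51981326 322.08056401  21.        ]
 [640.27112048 213.81199919  21.        ]
 [409.7813352  201.3306873   21.        ]
 [409.99934775 337.49320025  21.        ]]
```

View pics/ov6.png

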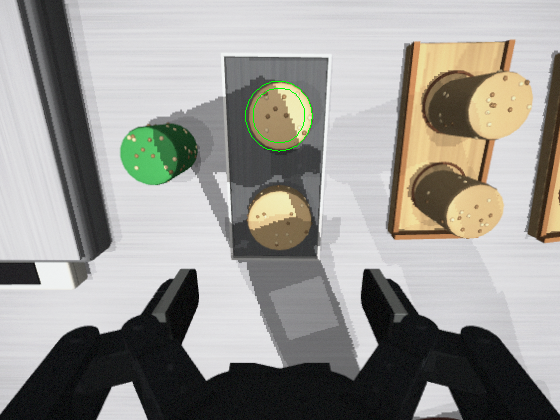

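Wrist view: the fresh drum's top is at (279,116) and fits (581.5,264). The tray is practically axis-aligned. The flat cheese is at (280,219) and the green look-alike is left at (158,155).

Run:
```python
from h import *
x,y=581.5,264.2
goto([x,y,140],[180,0,-90])
move_l([x,y,42],speed=120)
print(grip(40,40)); wait(0.2)
o=get_obs();print(o['t'],o['tcp_pos'],o['wrist_force'],o['grip_width'])
move_l([x,y,60],speed=60); wait(.1)
o=get_obs();print(o['wrist_force'],o['grip_width'])
move_l([x,y,165],speed=150)
move_l([571,-276.7,165],[180,0,-94.7],speed=170)
move_l([571,-276.7,58],speed=120);wait(.2)
o=get_obs();print(o['t'],o['tcp_pos'],o['wrist_force'],o['grip_width'])
save(get_image('wrist'),'w7')
C=cam('wrist',o);im=cv2.imread('pics/w7.png');im=cv2.resize(im,None,fx=2,fy=2,interpolation=cv2.INTER_CUBIC)
a=np.linspace(0,6.2832,73)
def dr(x,y,r,z,c):
    p=proj(C,np.c_[x+r*np.cos(a),y+r*np.sin(a),np.full(73,z)])*2+.5
    cv2.polylines(im,[p.astype(int).reshape(-1,1,2)],True,c,1)
dr(571.,-276.7,32,15,(255,0,0))
for z in(30.,102.): dr(571,-276.7,28,z,(0,255,0))
cv2.imwrite('pics/ov7.png',im[200:760,200:960])
```

```text
False
14.6167 [582.62538432 264.53824213  43.36769633] [-0.01397955 -0.79079861  5.51233102] 55.26743927904007
[ 0.10651664 -0.32485123 -2.68677821] 55.232705437870266
20.5917 [ 571.79155351 -277.17136219   59.25182797] [-0.14041004  0.5620754  -2.37321935] 55.255893640870546
```

View pics/ov7.png

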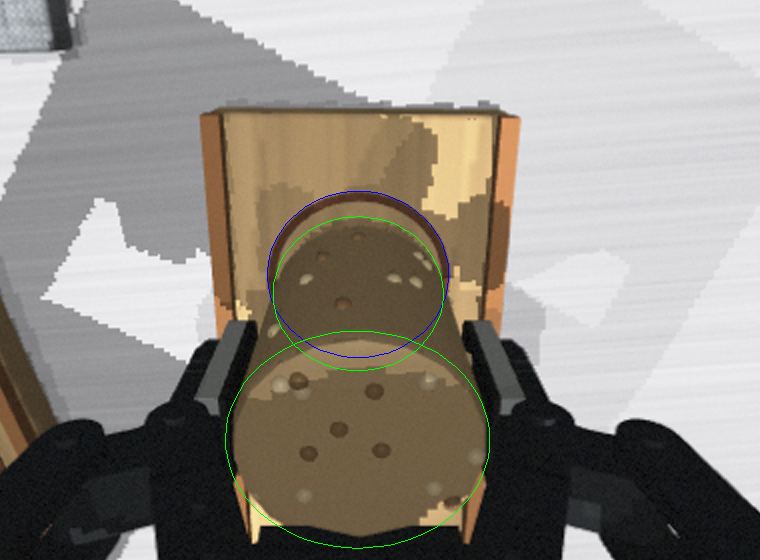

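The fresh drum is held straight above the back ring, and its model circles line up with it. Lowering now.

Run:
```python
from h import *
x,y=571.,-276.7
move_l([x,y,45.5],speed=40);wait(.1)
z=45.5
while z>38:
    o=get_obs();f=o['wrist_force'][2];print(z,o['tcp_pos'][2].round(2),f.round(2))
    if f>3: break
    z-=0.7; move_l([x,y,z],speed=15); wait(.08)
print(grip(85)); 
move_l([x,y,130],speed=120)
goto([530,-275,230],[180,0,-90]);wait(.3)
o=get_obs();print(o['t'],o['wrist_force'],o['grip_width'])
save(get_image('wrist'),'w8');sd=get_image('side');sc=get_image('scene')
C=cam('wrist',o);im=cv2.imread('pics/w8.png');im=cv2.resize(im,None,fx=3,fy=3,interpolation=cv2.INTER_CUBIC)
a=np.linspace(0,6.2832,73)
def dr(x,y,r,z,c):
    p=proj(C,np.c_[x+r*np.cos(a),y+r*np.sin(a),np.full(73,z)])*3+1
    cv2.polylines(im,[p.astype(int).reshape(-1,1,2)],True,c,1)
for X,Y in[(477.7,-269),(571,-276.7)]:
    dr(X,Y,32,15,(255,0,0))
    for z in(15.,87.): dr(X,Y,28,z,(0,255,0))
cv2.imwrite('pics/ov8.png',im[200:800,550:1100])
save(np.vstack([sd[60:350],sc[120:300]]),'ss8')
for c in ('scene','side'):
    for d in spot_in('new_mid',c)+spot_in('old_mid',c): print(c,round(d['score'],2),d['extent'],fitdrum([(cam(c),d['extent'])],[560,-270])[0].round())
```

```text
45.5 45.39 -1.8
44.8 44.94 -1.15
44.099999999999994 44.09 -2.35
43.39999999999999 43.44 -0.58
42.69999999999999 43.39 4.52
False
24.625 [ 0.32837021 -0.74130026  0.31255459] 85.1150532297034
scene 0.98 [119.9, 202.4, 32.3, 35.0] [ 570. -275.]
scene 0.86 [430.6, 243.6, 31.0, 38.0] [558. 384.]
scene 0.69 [129.9, 198.1, 78.6, 83.1] [ 556. -257.]
scene 0.78 [138.7, 168.1, 30.0, 37.3] [ 476. -265.]
side 0.81 [179.1, 350.5, 36.8, 47.4] [538. 392.]
side 0.63 [329.5, 131.3, 21.7, 30.4] [ 568. -283.]
side 0.56 [363.2, 146.4, 28.6, 36.6] [ 470. -271.]
```

View pics/ov8.png

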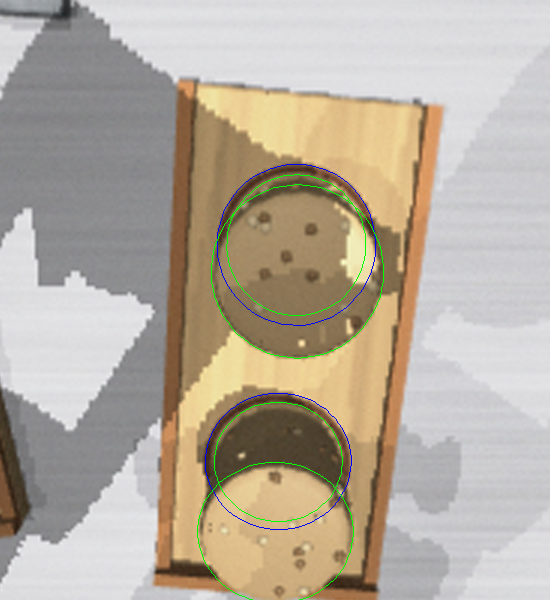

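View pics/ss8.png

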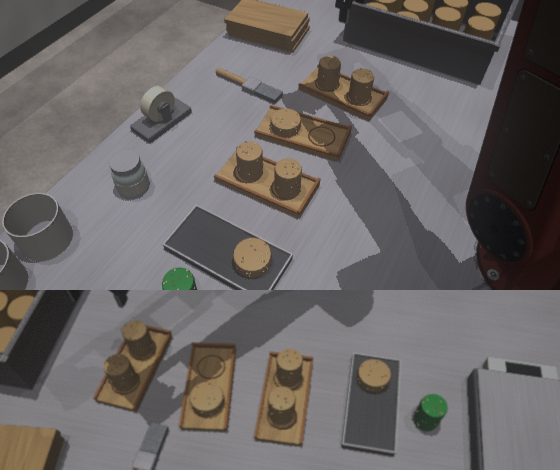

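Both drums stand upright inside their rings, the bystanders show no movement, and the gripper is clear. Handing in.

```bash
python3 -c "
from station import *
print(sign_off(),get_obs()['t'])"
```

```text
the job is handed in; nothing more can be done
the job is handed in; nothing more can be done
```

I moved the older drum forward onto the front mark, then took the fresh drum from the metal tray and stood it on the back mark of the same board. Both were lowered slowly until the wrist force showed contact, then released. The job was handed in shortly after 24.6 s, against the 51 s limit; `sign_off()` gives no verdict.

- **Placement:** In the last wrist picture, both drums stand upright inside their rings, about 1–3 mm off centre. The gripper was open and well clear.
- **Other cheeses:** In the last scene and side pictures, they and the green look-alike are where they were by eye. I did not measure their positions numerically.
- **Disagreement:** The detector boxes from the scene and side cameras put the two drums up to about 8 mm from where the wrist camera showed them. That is within those rough fits' error, as the two cameras differed by up to about 17 mm on the same drum at the start. I trusted the wrist overlay, because its model rings matched the real marks to about 1 mm.

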